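# Slide the incubator hatch over the running test and load the next one

## Task

The incubation block has two wells and one recessed hatch; a test cassette is already running in the open well. Lift the hatch off its seat, slide it along its channels and lower it until it lies fully home, flush in the seat over the running cassette. Then lay the second test cassette, from the bench, flat and right way up on the floor of the well that has become free, without shifting the running cassette or knocking over the dropper bottles.

Things in the scene. Friction and masses are not known exactly. Their poses are not given: they have to be found in the camera images.
- incubator: Low white two-well block fixed on the bench, 141 (x) x 312 (y) x 61 mm. Origin: centre of its underside; x away from the robot, y to the left along the block (slide direction), z up. Wells centred at y = +-80 mm. Heights above the bench: well floors 16, seat ledges 32, deck (28 mm bridge between the seats, and both ends) 40, lip underside 56, lip top 61 mm.
- channels (a point): Point at the middle of the block at deck height (40 mm). A channel runs along each long side: walls 123 mm apart inside, a lip over each (104 mm clear between the lips) under which the hatch's edges stay captive, so it cannot come out upward. Small end stops in the channels (y = +-146 mm, |x| over 50 mm) halt the raised hatch in line with the outer end of each seat.
- hatch: Loose steel plate 118 (x) x 126 (y) x 8 mm, 0.2-0.4 kg, black bar handle on top. Origin: centre of its underside; axes as the incubator's. Starts flush in the left or the right seat, underside at 32 mm, with 2.5 mm play each way in x, 3 mm in y. It must rise 8 mm to pass over the bridge; at 16 mm its edges meet the lips: about 12 mm is right. Seat centres are 160 mm apart.
- hatch_grip (a point): Centre of the hatch's bar handle, 38 mm above the plate's underside, over the plate's centre. The bar runs along the hatch's x: 66 mm long, 10 mm thick (y), 14 mm high, on posts at x = +-26 mm. Grip it from above with the fingers closing along y, the slide direction.
- well_left (a point): Centre of the floor of the left well (incubator y = +80 mm), 16 mm above the bench. The well is 100 (x) x 110 (y) mm; the seat recess round it 123 (x) x 132 (y) mm and 8 mm deep below the deck.
- well_right (a point): Centre of the floor of the right well (incubator y = -80 mm), 16 mm above the bench. The well is 100 (x) x 110 (y) mm; the seat recess round it 123 (x) x 132 (y) mm and 8 mm deep below the deck.
- cassette_running: White flat test cassette 22 (x) x 90 (y) x 10 mm lying in the middle of the well that is open at the start, windows up. Origin: centre of its underside. It stays where it is.
- cassette_new: The same kind of white test cassette, 22 (x) x 90 (y) x 10 mm with flat sides 9 mm high, 20 g, lying windows up on the bench to the left of the incubator. Origin: centre of its underside; long axis y, z up.
- bottle_a: Small white dropper bottle, 26 mm diameter, 75 mm high, standing on the bench beyond the new cassette. Origin: centre of its underside.
- bottle_b: Small white dropper bottle, 26 mm diameter, 73 mm high, standing on the bench to the left of the new cassette. Origin: centre of its underside.
- analyser_edge (a point): Middle of the top front edge of the big white analyser that stands fixed behind the work, 335 mm wide (y) and 417 mm high with an upright front face at about x = 600 mm: keep the gripper and wrist on the robot's side of it, drawing the arm in when swinging across. A tall floor cabinet stands close on the robot's right, beyond y = -340 mm.
There are look-alikes about, which are no part of the job. What is shaped like the cassette_new but orange is not meant.

How it is judged:
By the outcome, as a careful person would: the job done as asked, in the order asked, and still so for the second after the job is handed in, with the robot touching nothing.
It also fails if it takes over 59 s, if anything falls off the work surface, if the arm or the gripper's body presses on something with over 40 N, if the wrist force passes 120 N, or if a joint passes its speed limit or range.

## Robot

A 6-joint arm with a two-finger parallel gripper is mounted at the origin on a cart in front of the work surface, level with it; the furniture and walls round the work are solid. World frame = base frame: x ahead of the robot, y to its left, z up, the work surface at z = 0. Lengths are in m, angles in rad, forces in N, time in s.
With the tool pointing down it reaches from about 0.375 to 0.9 m from the base axis. Payload 3.1 kg.
Tool frame: the origin (TCP) lies between the finger pads; the fingertips stand robot.finger_overhang ahead of it and the grasp point (between the pads) lies 3 mm ahead of it (robot.finger_overhang is the distance from the TCP to the fingertips, in m); z points along the fingers, y is the line along which they close (so a half turn about z gives the same grasp; the last joint's range is limited). The gripper opens to 87 mm and grips with 3 to 60 N. Pads are 19 mm wide; open, the fingers measure 117 mm over their backs; the gripper's body (75 mm by 190 mm) begins 51 mm behind the grasp point.
Start: joints at [1.143, 0.527, 1.433, -0, 1.181, -0.178], TCP at [0.154, 0.606, 0.245] pointing down, gripper open.
Joint ranges: [-3.08, 3.08], [-0.75, 2.2], [0.22, 2.44], [-1.43, 4.57], [0, 2.65], [-2.85, 2.85]. Speed limits (rad/s): [2.79, 2.79, 3.14, 3.14, 3.14, 3.14].

## Interface

Orientations are given as a unit quaternion [x, y, z, w].
In Python, from rig import get_obs, vision, hand_in, nets, robot gives the robot as it stands.
- The arm moves only by the tool apply_moves, never from a script. Its argument "series" is a list of rows, each an object with "offset": the shift along the world's x, y, z in cm, a list of three; "rot": the turn, a rotation vector about the world's x, y, z in degrees, a list of three. A call has 1 to 20 rows; each row is the pose to reach, as a shift and turn from the pose commanded when the call began; what a row does not reach only later rows make up. A row lasts 1/10 s, in which the tool goes at most 50 mm and 8.59 degrees, less where a joint would pass 70% of its speed; a pose out of reach is approached as far as the arm can. A call with a gripper value outside its range is refused whole. "hand" is the opening, from 0 (shut) to 1 (fully open), set as the call begins (left out, the last holds). The fingers move at their own pace and stop on an object; "newtons" is the grip in N (left out, the last holds). Time passes only in rows, so rows that repeat a pose let the fingers close. It gives the time, the measured TCP pose, the force, the opening and the grip force at its end, in the units of the state.
- get_obs(): the state, without advancing time (a new reading comes with each control period).
- vision.camera(name): name is "scene" or "top" or "wrist"; returns the picture (400x640x3 uint8, red, green, blue); there is no depth.
- vision.calibration(name): a dict with "K" (3x3 intrinsics, pixels), "k1" (the pictures are not rectified: a ray, as slopes to the right and down, at radius r is drawn at 1 + k1 r^2 times it, then the intrinsics apply), "R" (3x3) and "t" (3): a world point X has camera coordinates R X + t. Camera axes: x right, y down, z forward; pixel columns grow to the right and rows downward; lengths in m; the calibration is good to about 2 mm. A picture is of the moment at which its call begins: read the wrist's pose just before it. calibration takes no time and is no camera call; for the wrist camera it gives the pose at the moment of the call.
- hand_in(): hands the job in; it is judged then, once.
Trained networks look in the newest picture that a camera, given by its name, has taken for a name from the list of things; names that differ only in an ending like _2 or _b are one class to them, and where a whole thing is asked for, a point or a joint stands for the part that bears it (a point fixed in the world has none). Each returns a list of dicts, best first, with "conf" (0 to 1); they miss things now and then, are a little off and sometimes report something else, mostly with a low value. They report only what shows in the picture. A call takes as long as a camera call. They do not tell look-alikes from the thing itself.
- nets.search_frame(camera, query): "centre" ([x, y, z] in m, in world coordinates, good to about 4 mm: the middle of the surface that is visible of it).
- nets.spot_point(camera, query): "centre" ([x, y, z] in m, in world coordinates, good to about 4 mm: a listed point, or the origin of a listed thing).
The state is a dict: "time": time; "q": joint angles; "joint_velocities": joint speeds; "joint_torque": joint torques, N m; "position": TCP position; "tool_rot": TCP orientation; "ft_force": force on the tool from outside, world axes, zero at the start; "moment": the same for the moment, N m; "grip_width": finger opening in m; "grip_force": force on a finger pad.
Only numpy, scipy, OpenCV 4.12 (cv2) and the standard library are available. Lean on these libraries where they do the work, as an engineer would, in place of code of your own. Each camera call takes 0.05 s, during which the arm holds its last target. There are 200 camera calls.

## Working session

There is one attempt and no reset: what is moved stays moved. The work goes in short steps, Python scripts to look and compute and a tool call to move; the robot and the scene stay as the last step left them, time stands still between calls to the robot, and variables do not carry over. Pictures are saved under pics/ and viewed, at most 10 in all, crops included, and the job is handed in when it is done.

Besides the shell and the picture viewer there is one more tool, called after "Call:" by a JSON object that holds its "op" and its "data", one argument or row to a line. apply_moves: Moves the arm, as the interface text tells. Its arguments: {"type":"object","properties":{"series":{"type":"array"},"hand":{"type":"number"},"newtons":{"type":"number"}},"required":["series"]}

```bash
mkdir -p pics; cat > h.py <<'E'
import numpy as np, cv2
from rig import get_obs, vision, hand_in, nets, robot
def shot(cam,name):
    im=vision.camera(cam); cv2.imwrite(f'pics/{name}.png',im[:,:,::-1]); return im
def proj(cam,P):
    c=vision.calibration(cam); X=np.atleast_2d(P)@np.array(c['R']).T+np.array(c['t'])
    s=X[:,:2]/X[:,2:]; s=s*(1+c['k1']*(s**2).sum(1,keepdims=True))
    K=np.array(c['K']); return s@K[:2,:2].T+K[:2,2]
def ray(cam,uv,z):
    c=vision.calibration(cam);K=np.array(c['K'],float);R=np.array(c['R']);t=np.array(c['t'])
    d=(np.atleast_2d(uv)-K[:2,2])/[K[0,0],K[1,1]]; s=d.copy()
    for _ in range(20): s=d/(1+c['k1']*(s**2).sum(1,keepdims=True))
    w=np.c_[s,np.ones(len(s))]@R; o=-R.T@t
    return o+w*((z-o[2])/w[:,2:])
def find(cam,qs):
    for q in qs:
        for f in ('spot_point','search_frame'):
            print(cam,q,f[:4],[(np.round(r['centre'],4).tolist(),round(r['conf'],2)) for r in getattr(nets,f)(cam,q)][:3])
E
python3 - <<'E'
from h import *
print(robot.finger_overhang, get_obs())
a=shot('top','top1');find('top',['incubator','hatch_grip','hatch','channels','well_left','well_right','cassette_new','cassette_running','bottle_a'])
b=shot('scene','scene1');find('scene',['incubator','hatch_grip','hatch','cassette_new','bottle_a'])
E
```

```text
0.022 {'time': 0.0, 'q': array([ 1.14250256e+00,  5.28482250e-01,  1.43388536e+00, -1.55368473e-05,
        1.18142148e+00, -1.78504675e-01]), 'joint_velocities': array([-0.00045817,  0.00113816, -0.00131039,  0.00019055, -0.00085627,
        0.00089106]), 'joint_torque': array([-3.18910897e-04, -4.40037417e+01, -1.76589525e+01,  6.33050082e-02,
        5.82530466e-02, -1.65989582e-04]), 'position': array([0.15418851, 0.60497424, 0.24356711]), 'tool_rot': array([ 1.24567094e-01,  9.92210579e-01, -1.05020385e-03, -3.21254233e-04]), 'ft_force': array([0.73825629, 0.15775023, 0.50013943]), 'moment': array([-0.03516809,  0.05605114, -0.04643223]), 'grip_force': 0.0, 'grip_width': 0.08700331144230992}
top incubator spot [([0.4574, -0.0297, 0.0018], 0.92)]
top incubator sear [([0.4538, -0.0711, 0.0406], 0.63)]
top hatch_grip spot [([0.4596, 0.0479, 0.0698], 0.77), ([0.4266, 0.4832, 0.0038], 0.73), ([0.4488, 0.2985, -0.001], 0.33)]
top hatch_grip sear [([0.4613, 0.0488, 0.0427], 0.67)]
top hatch spot [([0.4616, 0.0495, 0.0303], 0.76)]
top hatch sear [([0.4622, 0.0505, 0.0384], 0.65)]
top ch
[... 866 characters left out ...]
.49), ([0.4586, 0.0521, 0.0428], 0.19)]
scene incubator spot [([0.4635, -0.0271, 0.002], 0.63)]
scene incubator sear [([0.4656, -0.012, 0.0377], 0.97)]
scene hatch_grip spot [([0.4609, 0.0469, 0.0717], 0.85), ([0.46, 0.0507, 0.0305], 0.65)]
scene hatch_grip sear [([0.4665, 0.0533, 0.0379], 0.73)]
scene hatch spot [([0.4628, 0.0477, 0.0314], 0.65)]
scene hatch sear [([0.4592, 0.0568, 0.0372], 0.94)]
scene cassette_new spot [([0.4445, 0.2994, -0.0007], 0.63), ([0.6204, -0.1066, 0.0015], 0.63)]
scene cassette_new sear []
scene bottle_a spot [([0.5422, 0.3784, 0.0031], 0.73), ([0.4233, 0.4822, -0.0042], 0.6)]
scene bottle_a sear [([0.4214, 0.4888, 0.0336], 0.81), ([0.5443, 0.3871, 0.0413], 0.6)]
```

View pics/top1.png

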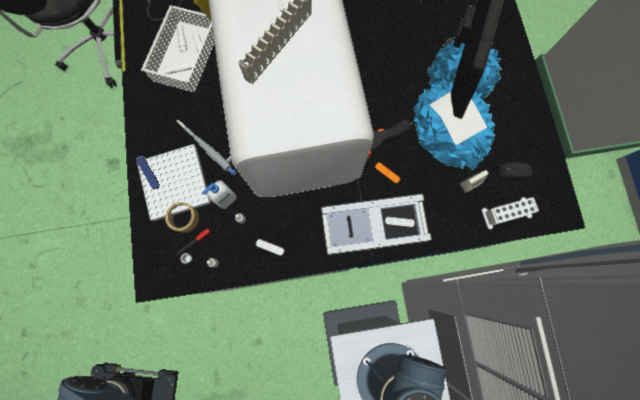

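View pics/scene1.png

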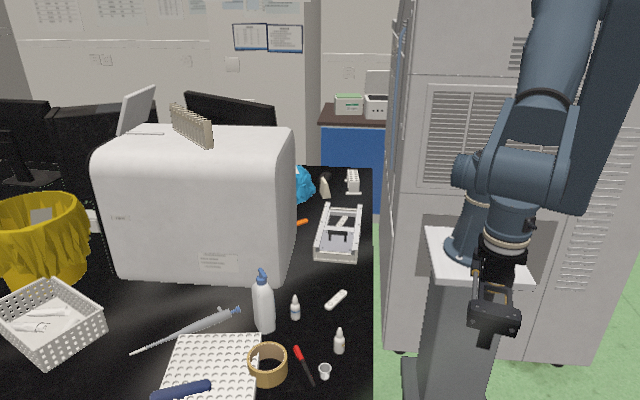

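Hatch is in the left seat (top image 349,227), running cassette in the right well (400,222). The new white cassette is at (270,247), bottles at (240,217) and (212,262), and the orange decoy at (387,173). I'll move to view the cassette with the wrist camera first.

Call:
{"op": "apply_moves", "data": {
  "series": [
    {"offset":[2.5,-3.5,0],"rot":[0,0,2]},
    {"offset":[5,-7,0],"rot":[0,0,5]},
    {"offset":[8,-11,0],"rot":[0,0,8]},
    {"offset":[10.5,-15,0],"rot":[0,0,11]},
    {"offset":[13,-18.5,0],"rot":[0,0,14.3]},
    {"offset":[16,-22.5,0],"rot":[0,0,14.3]},
    {"offset":[18.5,-26.5,0],"rot":[0,0,14.3]},
    {"offset":[21,-30,0],"rot":[0,0,14.3]},
    {"offset":[21.6,-30.6,0],"rot":[0,0,14.3]},
    {"offset":[21.6,-30.6,0],"rot":[0,0,14.3]}
  ]
}}

```text
time: 2.5
position: [0.3716, 0.2988, 0.2447]
tool_rot: [0.002, 1.0, 0.0, 0.0]
ft_force: [0.1, -0.1, -0.1]
grip_width: 0.0869
grip_force: 0.0
```

```bash
python3 - <<'E'
from h import *
o=get_obs();print(o['time'],o['position'],o['tool_rot'])
shot('wrist','w1');c=vision.calibration('wrist');print(c['K'][0][0],-np.array(c['R']).T@c['t'],np.array(c['R'])[2])
find('wrist',['cassette_new','bottle_a'])
print(proj('wrist',[[.447,.3,.01],[.46,.048,.07]]))
E
```

```text
2.5 [0.37161257 0.29884985 0.24474465] [1.88901608e-03 9.99998132e-01 3.14122534e-04 2.63611239e-04]
299.513941162257 [0.30461671 0.29926473 0.38485738] [ 0.24233615  0.00138424 -0.97019136]
wrist cassette_new spot [([0.4481, 0.303, -0.0016], 0.77)]
wrist cassette_new sear []
wrist bottle_a spot [([0.4242, 0.4839, -0.0003], 0.94), ([0.5478, 0.3787, 0.0021], 0.58)]
wrist bottle_a sear [([0.423, 0.4761, 0.0358], 0.63)]
[[317.49848973 235.04664898]
 [ 96.29712108 264.52978418]]
```

View pics/w1.png

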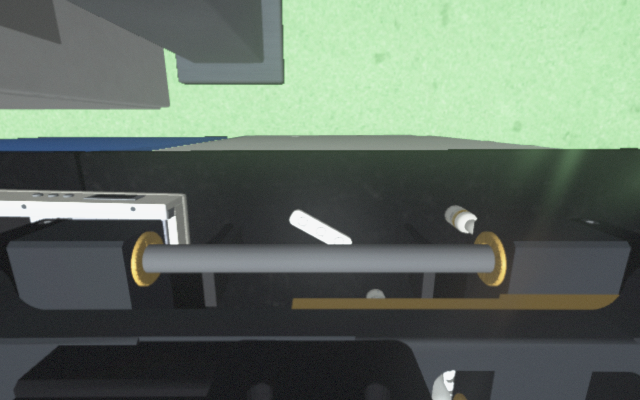

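```bash
python3 - <<'E'
from h import *
im=cv2.imread('pics/w1.png');g=im.min(2)
for cam,f,box in (('wrist','w1',(275,200,365,246)),('top','top1',(250,233,290,260)),('scene','scene1',(320,285,352,314))):
    x0,y0,x1,y1=box;m=cv2.imread(f'pics/{f}.png').min(2)[y0:y1,x0:x1]
    ys,xs=np.nonzero(m>130); uv=np.c_[xs+x0,ys+y0].astype(float)
    P=ray(cam,uv,.01)[:,:2].astype(np.float32)*1000
    (c,s,a)=cv2.minAreaRect(P); d=P-P.mean(0);w,v=np.linalg.eigh(d.T@d)
    ax=v[:,1]*np.sign(v[1,1]);print(cam,len(P),'rect',np.round(c,1),np.round(s,1),round(a,1),'mean',P.mean(0),'yaw from y',np.degrees(np.arctan2(-ax[0],ax[1])))
a=cv2.imread('pics/top1.png')[185:265,310:440];a=cv2.resize(a,None,fx=6,fy=6,interpolation=cv2.INTER_CUBIC);cv2.imwrite('pics/crop1.png',a)
def box(yaw,cx,cy):
    c,s=np.cos(yaw),np.sin(yaw)
    q=np.array([[x,y,.061] for x in(-.0705,.0705) for y in(-.156,.156)])
    return np.c_[cx+c*q[:,0]-s*q[:,1],cy+s*q[:,0]+c*q[:,1],q[:,2]]
for y in (-2,0,2,4): print(y,((proj('top',box(np.radians(y),.459,-.0315))-[310,185])*6).round().tolist())
E
```

```text
wrist 1012 rect [440.6 303.6] [89.1 23.5] 60.0 mean [438.24316 300.76337] yaw from y -27.44448
top 211 rect [444.4 300.8] [89.2 22.9] 59.4 mean [444.20352 300.4009 ] yaw from y -30.377928
scene 190 rect [443.9 305.3] [95.6 23.9] 59.6 mean [444.36896 306.17117] yaw from y -29.104797
-2 [[725.0, 326.0], [105.0, 406.0], [675.0, 52.0], [69.0, 128.0]]
0 [[728.0, 314.0], [111.0, 416.0], [668.0, 42.0], [65.0, 139.0]]
2 [[730.0, 303.0], [118.0, 426.0], [661.0, 33.0], [62.0, 151.0]]
4 [[732.0, 291.0], [125.0, 436.0], [654.0, 24.0], [60.0, 162.0]]
```

View pics/crop1.png

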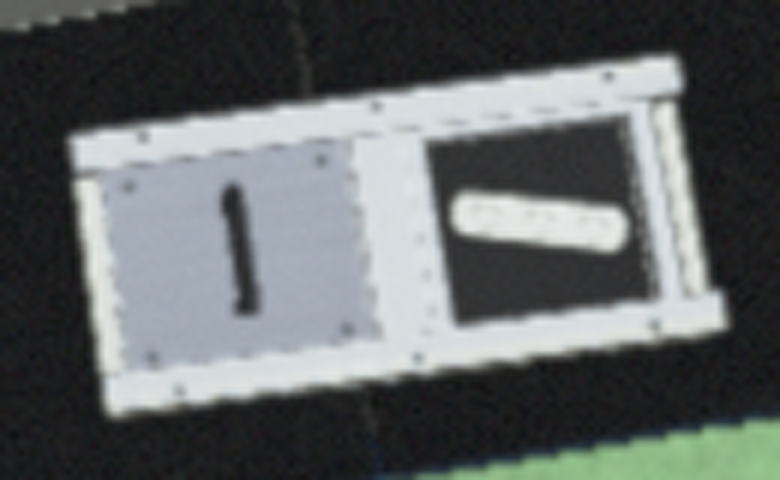

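Call:
{"op": "apply_moves", "data": {
  "series": [
    {"offset":[1.3,-3.8,-1.4],"rot":[0,0,-1.5]},
    {"offset":[2.7,-7.5,-3],"rot":[0,0,-1.5]},
    {"offset":[4,-11.3,-4.5],"rot":[0,0,-1.5]},
    {"offset":[5.4,-15,-6],"rot":[0,0,-1.5]},
    {"offset":[6.7,-19,-7.5],"rot":[0,0,-1.5]},
    {"offset":[8,-22.7,-9],"rot":[0,0,-1.5]},
    {"offset":[8.9,-25.1,-10],"rot":[0,0,-1.5]},
    {"offset":[8.9,-25.1,-10],"rot":[0,0,-1.5]},
    {"offset":[8.9,-25.1,-10],"rot":[0,0,-1.5]}
  ]
}}

```text
time: 3.65
position: [0.4591, 0.0493, 0.1443]
tool_rot: [0.013, 1.0, 0.0, -0.001]
ft_force: [-0.1, 0.2, 0.2]
grip_width: 0.0872
grip_force: 0.0
```

```bash
python3 - <<'E'
from h import *
o=get_obs();print(o['time'],o['position'],o['tool_rot'])
shot('wrist','w2');find('wrist',['hatch_grip','hatch','channels','incubator'])
shot('scene','scene2');find('scene',['hatch_grip','channels'])
E
```

```text
3.65 [0.4590941  0.04934889 0.14433343] [ 1.32117955e-02  9.99912471e-01  2.87037882e-04 -6.45610151e-04]
wrist hatch_grip spot [([0.4588, 0.0492, 0.0705], 0.66)]
wrist hatch_grip sear [([0.4485, 0.0483, 0.0398], 0.57)]
wrist hatch spot [([0.4612, 0.0511, 0.0356], 0.66)]
wrist hatch sear [([0.4469, 0.0489, 0.0399], 0.86), ([0.445, 0.2993, 0.0112], 0.42)]
wrist channels spot [([0.457, -0.0325, 0.0411], 0.85)]
wrist channels sear [([0.4221, -0.0537, 0.04], 0.65)]
wrist incubator spot [([0.4609, -0.0287, -0.0052], 0.7)]
wrist incubator sear [([0.4211, -0.0494, 0.0364], 0.79)]
scene hatch_grip spot [([0.4616, 0.049, 0.0683], 0.58)]
scene hatch_grip sear [([0.4632, 0.0541, 0.0383], 0.76)]
scene channels spot [([0.4595, -0.03, 0.0417], 0.66)]
scene channels sear [([0.4481, 0.0362, 0.038], 0.78)]
```

View pics/w2.png

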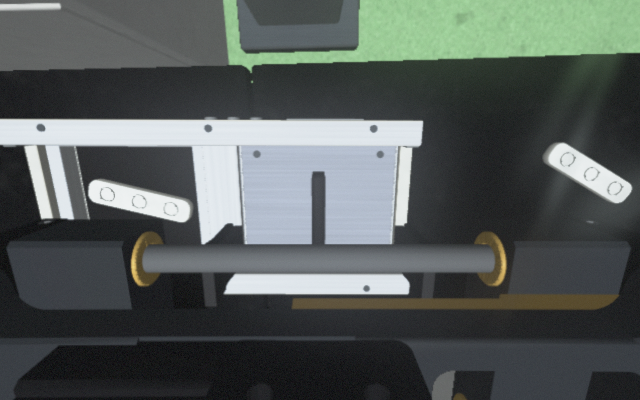

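```bash
python3 - <<'E'
from h import *
im=cv2.imread('pics/w2.png').min(2).astype(int)
def edge(cols,r0,r1,sg):
    uv=[(c,r0+.5+np.argmax(sg*np.diff(im[r0:r1,c]))) for c in cols]; P=ray('wrist',uv,.061)
    k=np.polyfit(P[:,1],P[:,0],1);r=P[:,0]-np.polyval(k,P[:,1]);g=abs(r)<.0015
    k=np.polyfit(P[g,1],P[g,0],1);print('yaw',-np.degrees(np.arctan(k[0])),'x at y=-.0315,.0485',np.polyval(k,[-.0315,.0485]),g.sum(),len(cols))
edge(range(20,415,5),105,132,1); edge(list(range(80,185,5))+list(range(260,390,5)),132,165,-1)
for n,(x0,y0,x1,y1) in dict(new=(535,135,640,210),run=(82,175,195,218)).items():
    ys,xs=np.nonzero(im[y0:y1,x0:x1]>130); P=ray('wrist',np.c_[xs+x0,ys+y0].astype(float),.01 if n=='new' else .026)[:,:2].astype(np.float32)*1000
    print(n,len(P),cv2.minAreaRect(P),P.mean(0))
# handle mid column
for r in (190,215,235):
    row=im[r,280:360]; d=np.nonzero(row<80)[0]+280; print(r,d.min(),d.max(),ray('wrist',[[d.min()-.5,r],[d.max()+.5,r]],.077))
E
```

```text
yaw -1.5439056205896404 x at y=-.0315,.0485 [0.38825881 0.39041503] 78 79
yaw -1.280023448445056 x at y=-.0315,.0485 [0.40705011 0.40883766] 46 47
new 2307 ((444.74224853515625, 298.57293701171875), (91.26856994628906, 22.223236083984375), 59.64460754394531) [444.27643 297.94794]
run 2376 ((454.08624267578125, -112.58760070800781), (93.14192962646484, 33.81637954711914), 88.4422378540039) [ 455.17624 -112.58494]
190 312 323 [[0.43899709 0.0441821  0.077     ]
 [0.4392226  0.05269829 0.077     ]]
215 313 323 [[0.45755581 0.04432012 0.077     ]
 [0.45776773 0.05229167 0.077     ]]
235 312 323 [[0.4729401  0.04310842 0.077     ]
 [0.47317602 0.05195354 0.077     ]]
```

Call:
{"op": "apply_moves", "data": {
  "series": [
    {"offset":[0.2,-0.1,-3],"rot":[0,0,0]},
    {"offset":[0.2,-0.1,-5.5],"rot":[0,0,0]},
    {"offset":[0.2,-0.1,-7.1],"rot":[0,0,0]},
    {"offset":[0.2,-0.1,-7.1],"rot":[0,0,0]},
    {"offset":[0.2,-0.1,-7.1],"rot":[0,0,0]}
  ]
}}

```text
time: 4.85
position: [0.4615, 0.0475, 0.0735]
tool_rot: [0.013, 1.0, 0.0, -0.0]
ft_force: [-0.3, 0.3, 0.6]
grip_width: 0.087
grip_force: 0.0
```

Call:
{"op": "apply_moves", "data": {
  "series": [
    {"offset":[0,0,0],"rot":[0,0,0]},
    {"offset":[0,0,0],"rot":[0,0,0]},
    {"offset":[0,0,0],"rot":[0,0,0]},
    {"offset":[0,0,0],"rot":[0,0,0]},
    {"offset":[0,0,0],"rot":[0,0,0]},
    {"offset":[0,0,0],"rot":[0,0,0]},
    {"offset":[0,0,0],"rot":[0,0,0]},
    {"offset":[0,0,0],"rot":[0,0,0]}
  ],
  "hand": 0,
  "newtons": 35
}}

```text
time: 5.65
position: [0.4614, 0.0476, 0.0735]
tool_rot: [0.013, 1.0, 0.0, -0.0]
ft_force: [0.5, -0.0, 0.1]
grip_width: 0.0309
grip_force: 0.0
```

Fingers are still closing; let them finish.

Call:
{"op": "apply_moves", "data": {
  "series": [
    {"offset":[0,0,0],"rot":[0,0,0]},
    {"offset":[0,0,0],"rot":[0,0,0]},
    {"offset":[0,0,0],"rot":[0,0,0]},
    {"offset":[0,0,0],"rot":[0,0,0]},
    {"offset":[0,0,0],"rot":[0,0,0]}
  ]
}}

```text
time: 6.15
position: [0.4614, 0.0477, 0.0735]
tool_rot: [0.013, 1.0, 0.0, -0.0]
ft_force: [0.9, 1.9, 0.2]
grip_width: 0.0098
grip_force: 35.0
```

Call:
{"op": "apply_moves", "data": {
  "series": [
    {"offset":[0,0,0.3],"rot":[0,0,0]},
    {"offset":[0,0,0.6],"rot":[0,0,0]},
    {"offset":[0,0,0.9],"rot":[0,0,0]},
    {"offset":[0,0,1.2],"rot":[0,0,0]},
    {"offset":[0,0,1.2],"rot":[0,0,0]},
    {"offset":[0,0,1.2],"rot":[0,0,0]}
  ]
}}

```text
time: 6.75
position: [0.4615, 0.0475, 0.0857]
tool_rot: [0.013, 1.0, -0.0, 0.0]
ft_force: [0.2, -0.2, -3.9]
grip_width: 0.0096
grip_force: 35.0
```

Call:
{"op": "apply_moves", "data": {
  "series": [
    {"offset":[-0.03,-1,0],"rot":[0,0,0]},
    {"offset":[-0.08,-3,0],"rot":[0,0,0]},
    {"offset":[-0.13,-5,0],"rot":[0,0,0]},
    {"offset":[-0.18,-7,0],"rot":[0,0,0]},
    {"offset":[-0.24,-9,0],"rot":[0,0,0]},
    {"offset":[-0.29,-11,0],"rot":[0,0,0]},
    {"offset":[-0.34,-13,0],"rot":[0,0,0]},
    {"offset":[-0.39,-15,0],"rot":[0,0,0]},
    {"offset":[-0.42,-15.9,0],"rot":[0,0,0]},
    {"offset":[-0.42,-15.9,0],"rot":[0,0,0]},
    {"offset":[-0.42,-15.9,0],"rot":[0,0,0]}
  ]
}}

```text
time: 7.85
position: [0.4568, -0.1112, 0.0854]
tool_rot: [0.013, 1.0, 0.0, -0.0]
ft_force: [-0.2, -0.8, -2.6]
grip_width: 0.0097
grip_force: 35.0
```

```bash
python3 - <<'E'
from h import *
o=get_obs();print(o['time'],o['position'],o['ft_force'],o['moment'])
E
```

```text
7.85 [ 0.45679378 -0.11118814  0.08542046] [-0.24020456 -0.79316311 -2.62492871] [ 0.03281133 -0.01186376  0.02597112]
```

No contact; lower gently.

Call:
{"op": "apply_moves", "data": {
  "series": [
    {"offset":[0,0,-0.3],"rot":[0,0,0]},
    {"offset":[0,0,-0.5],"rot":[0,0,0]},
    {"offset":[0,0,-0.7],"rot":[0,0,0]},
    {"offset":[0,0,-0.9],"rot":[0,0,0]},
    {"offset":[0,0,-1.1],"rot":[0,0,0]},
    {"offset":[0,0,-1.2],"rot":[0,0,0]},
    {"offset":[0,0,-1.2],"rot":[0,0,0]}
  ]
}}

```text
time: 8.55
position: [0.4573, -0.1114, 0.0735]
tool_rot: [0.013, 1.0, -0.0, 0.0]
ft_force: [0.9, 1.0, -3.2]
grip_width: 0.0095
grip_force: 35.0
```

Call:
{"op": "apply_moves", "data": {
  "series": [
    {"offset":[0,0,-0.1],"rot":[0,0,0]},
    {"offset":[0,0,-0.1],"rot":[0,0,0]},
    {"offset":[0,0,-0.1],"rot":[0,0,0]}
  ]
}}

```text
time: 8.85
position: [0.4573, -0.1114, 0.0735]
tool_rot: [0.013, 1.0, -0.0, 0.0]
ft_force: [-1.9, 1.2, 7.3]
grip_width: 0.0098
grip_force: 35.0
```

Solid contact at the start height, so it is seated. Release and rise.

Call:
{"op": "apply_moves", "data": {
  "series": [
    {"offset":[0,0,0],"rot":[0,0,0]},
    {"offset":[0,0,0],"rot":[0,0,0]},
    {"offset":[0,0,0],"rot":[0,0,0]},
    {"offset":[0,0,0],"rot":[0,0,0]},
    {"offset":[0,0,1],"rot":[0,0,0]},
    {"offset":[0,0,4],"rot":[0,0,0]},
    {"offset":[0,0,7],"rot":[0,0,0]},
    {"offset":[0,0,7],"rot":[0,0,0]}
  ],
  "hand": 0.6
}}

```text
time: 9.65
position: [0.4595, -0.1124, 0.1461]
tool_rot: [0.013, 1.0, -0.002, 0.004]
ft_force: [1.1, 0.6, -0.2]
grip_width: 0.0513
grip_force: 0.0
```

```bash
python3 - <<'E'
from h import *
o=get_obs();print(o['time'],o['position'],o['grip_width'])
shot('wrist','w3');find('wrist',['hatch_grip','hatch','channels','cassette_new','well_left'])
E
```

```text
9.65 [ 0.45947348 -0.11240951  0.14608387] 0.05132137515963776
wrist hatch_grip spot [([0.4573, -0.1125, 0.0696], 0.81)]
wrist hatch_grip sear [([0.4443, -0.1133, 0.0385], 0.77)]
wrist hatch spot [([0.4543, -0.1067, 0.0362], 0.83)]
wrist hatch sear [([0.4431, -0.1096, 0.0402], 0.9)]
wrist channels spot [([0.4583, -0.0332, 0.0412], 0.81)]
wrist channels sear [([0.4298, 0.0181, 0.0414], 0.87)]
wrist cassette_new spot []
wrist cassette_new sear [([0.4278, 0.0189, 0.0414], 0.25)]
wrist well_left spot [([0.459, 0.0486, 0.0139], 0.61)]
wrist well_left sear [([0.4268, 0.016, 0.0398], 0.7)]
```

View pics/w3.png

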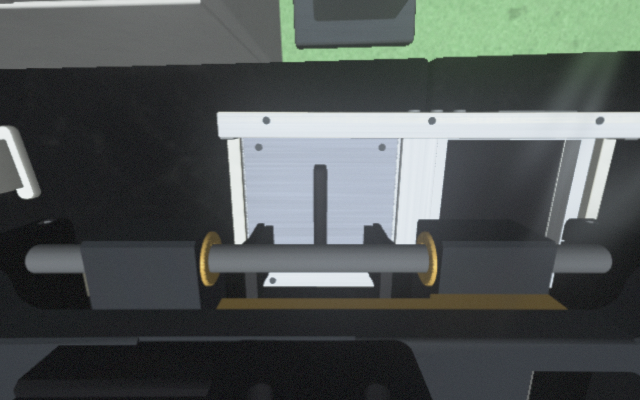

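Hatch lies flush in the right seat (handle at pixel 320,205, plate edges meeting the frame); the left well is empty. Now turn the gripper to close across the cassette and hover over it.

Call:
{"op": "apply_moves", "data": {
  "series": [
    {"offset":[-0.1,2,0],"rot":[0,0,-8.5]},
    {"offset":[-0.2,5,0],"rot":[0,0,-17]},
    {"offset":[-0.3,8,0],"rot":[0,0,-25.5]},
    {"offset":[-0.4,11,0],"rot":[0,0,-34]},
    {"offset":[-0.5,14,0],"rot":[0,0,-42.5]},
    {"offset":[-0.6,17,0],"rot":[0,0,-51]},
    {"offset":[-0.7,20,0],"rot":[0,0,-59.5]},
    {"offset":[-0.8,23,0],"rot":[0,0,-68]},
    {"offset":[-0.9,26,0],"rot":[0,0,-76.5]},
    {"offset":[-1,29,0],"rot":[0,0,-85]},
    {"offset":[-1.1,32,0],"rot":[0,0,-93.5]},
    {"offset":[-1.2,35,-0.5],"rot":[0,0,-102]},
    {"offset":[-1.3,38,-1],"rot":[0,0,-110.5]},
    {"offset":[-1.4,41.2,-2],"rot":[0,0,-118.8]},
    {"offset":[-1.5,41.2,-2.6],"rot":[0,0,-118.8]},
    {"offset":[-1.5,41.2,-2.6],"rot":[0,0,-118.8]},
    {"offset":[-1.5,41.2,-2.6],"rot":[0,0,-118.8]}
  ]
}}

```text
time: 11.9
position: [0.4418, 0.2997, 0.1162]
tool_rot: [0.867, 0.498, -0.001, 0.0]
ft_force: [0.3, 1.2, 0.6]
grip_width: 0.0526
grip_force: 0.0
```

```bash
python3 - <<'E'
from h import *
from scipy.spatial.transform import Rotation as R
o=get_obs();M=R.from_quat(o['tool_rot']).as_matrix();print(o['time'],o['position'],np.degrees(np.arctan2(M[1,1],M[0,1])),M[:,2],o['q'])
im=shot('wrist','w4');find('wrist',['cassette_new'])
print(proj('wrist',[[.4445,.2995,.01]]))
E
```

```text
11.9 [0.44181809 0.29971203 0.11622119] -30.27016097500853 [-1.43116185e-03 -8.81154238e-04 -9.99998588e-01] [ 3.86766061e-01  5.98544935e-01  1.77128142e+00 -3.95424118e-04
  7.73424155e-01  9.15362612e-01]
wrist cassette_new spot [([0.4493, 0.305, 0.0006], 0.72)]
wrist cassette_new sear [([0.4497, 0.3042, 0.0082], 0.67)]
[[320.22932087 202.05440929]]
```

View pics/w4.png

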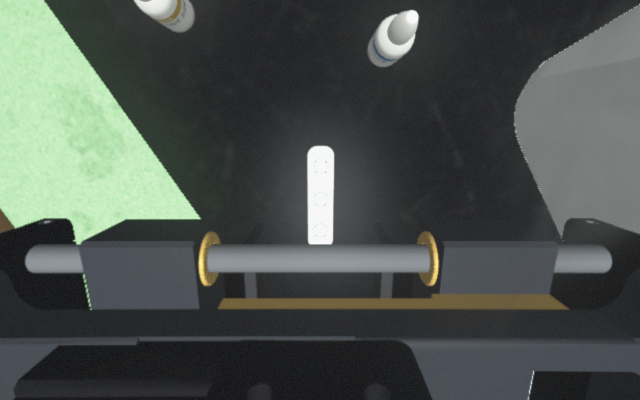

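Call:
{"op": "apply_moves", "data": {
  "series": [
    {"offset":[0.3,0,-3],"rot":[0,0,0]},
    {"offset":[0.3,0,-6],"rot":[0,0,0]},
    {"offset":[0.3,0,-8.3],"rot":[0,0,0]},
    {"offset":[0.3,0,-9.2],"rot":[0,0,0]},
    {"offset":[0.3,0,-9.2],"rot":[0,0,0]},
    {"offset":[0.3,0,-9.2],"rot":[0,0,0]}
  ]
}}

```text
time: 12.65
position: [0.446, 0.3005, 0.0253]
tool_rot: [0.867, 0.497, 0.001, 0.0]
ft_force: [0.2, -1.2, 1.3]
grip_width: 0.0522
grip_force: 0.0
```

Call:
{"op": "apply_moves", "data": {
  "series": [
    {"offset":[0,0,0],"rot":[0,0,0]},
    {"offset":[0,0,0],"rot":[0,0,0]},
    {"offset":[0,0,0],"rot":[0,0,0]},
    {"offset":[0,0,0],"rot":[0,0,0]},
    {"offset":[0,0,0],"rot":[0,0,0]},
    {"offset":[0,0,0],"rot":[0,0,0]},
    {"offset":[0,0,0],"rot":[0,0,0]}
  ],
  "hand": 0,
  "newtons": 12
}}

```text
time: 13.35
position: [0.4453, 0.3007, 0.0248]
tool_rot: [0.867, 0.498, 0.0, -0.0]
ft_force: [-0.2, -0.7, 3.0]
grip_width: 0.0219
grip_force: 12.0
```

Call:
{"op": "apply_moves", "data": {
  "series": [
    {"offset":[0,0,1.5],"rot":[0,0,0]},
    {"offset":[0,0,4.5],"rot":[0,0,0]},
    {"offset":[0,0,8],"rot":[0,0,0]},
    {"offset":[0,0,10],"rot":[0,0,0]},
    {"offset":[0,-2,10],"rot":[0,0,3]},
    {"offset":[0.2,-5,10],"rot":[0,0,7]},
    {"offset":[0.5,-8.5,10],"rot":[0,0,12]},
    {"offset":[0.8,-12,10],"rot":[0,0,17]},
    {"offset":[1,-15.5,10],"rot":[0,0,22]},
    {"offset":[1.2,-19,10],"rot":[0,0,26]},
    {"offset":[1.4,-22.5,10],"rot":[0,0,28.8]},
    {"offset":[1.6,-24.7,10],"rot":[0,0,28.8]},
    {"offset":[1.6,-25.3,10],"rot":[0,0,28.8]},
    {"offset":[1.6,-25.3,10],"rot":[0,0,28.8]},
    {"offset":[1.6,-25.3,10],"rot":[0,0,28.8]}
  ]
}}

```text
time: 14.85
position: [0.4609, 0.0483, 0.1245]
tool_rot: [0.716, 0.698, -0.0, -0.0]
ft_force: [0.6, 0.3, 0.3]
grip_width: 0.0217
grip_force: 12.0
```

```bash
python3 - <<'E'
from h import *
from scipy.spatial.transform import Rotation as R
o=get_obs();M=R.from_quat(o['tool_rot']).as_matrix();print(o['time'],o['position'],np.degrees(np.arctan2(M[1,1],M[0,1])),o['grip_width'],o['grip_force'])
shot('wrist','w5');shot('scene','scene5');a=cv2.imread('pics/w5.png');b=cv2.resize(cv2.imread('pics/scene5.png')[130:330,280:400],(240,400));cv2.imwrite('pics/m5.png',cv2.hconcat([a[:,40:600],b]))
find('wrist',['cassette_new','well_left'])
E
```

```text
14.85 [0.46088935 0.04829941 0.12445235] -1.4993824908770104 0.02171340363817289 12.000066339969635
wrist cassette_new spot []
wrist cassette_new sear [([0.4634, 0.0659, 0.1102], 0.66)]
wrist well_left spot []
wrist well_left sear [([0.4638, 0.0848, 0.0303], 0.95)]
```

View pics/m5.png

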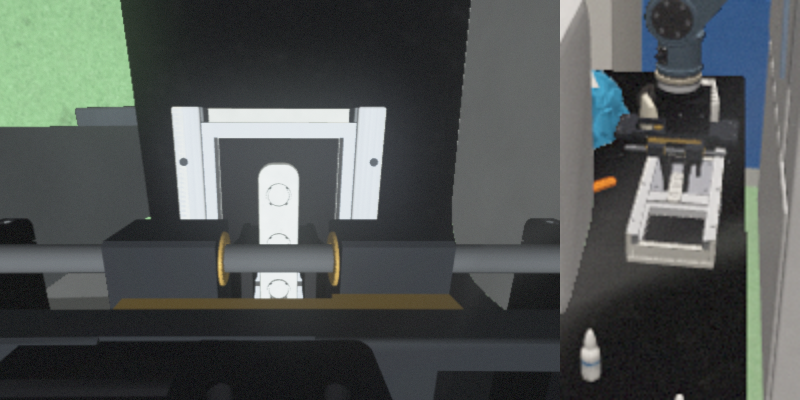

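Cassette held level, centred and aligned over the left well (tip at column ~278, well walls at 220–340). Lower it.

Call:
{"op": "apply_moves", "data": {
  "series": [
    {"offset":[0,0,-2],"rot":[0,0,0]},
    {"offset":[0,0,-4.5],"rot":[0,0,0]},
    {"offset":[0,0,-6.5],"rot":[0,0,0]},
    {"offset":[0,0,-7.6],"rot":[0,0,0]},
    {"offset":[0,0,-8.1],"rot":[0,0,0]},
    {"offset":[0,0,-8.3],"rot":[0,0,0]},
    {"offset":[0,0,-8.3],"rot":[0,0,0]},
    {"offset":[0,0,-8.3],"rot":[0,0,0]}
  ]
}}

```text
time: 15.95
position: [0.4617, 0.0476, 0.0422]
tool_rot: [0.716, 0.698, 0.0, 0.001]
ft_force: [0.1, 0.1, 0.2]
grip_width: 0.0219
grip_force: 12.0
```

Call:
{"op": "apply_moves", "data": {
  "series": [
    {"offset":[0,0,-0.1],"rot":[0,0,0]},
    {"offset":[0,0,-0.15],"rot":[0,0,0]},
    {"offset":[0,0,-0.15],"rot":[0,0,0]}
  ]
}}

```text
time: 16.25
position: [0.4616, 0.0475, 0.0407]
tool_rot: [0.716, 0.698, 0.0, 0.001]
ft_force: [-1.6, -0.2, 5.8]
grip_width: 0.0219
grip_force: 12.0
```

Contact with the floor (5.8 N). Release and rise.

Call:
{"op": "apply_moves", "data": {
  "series": [
    {"offset":[0,0,0],"rot":[0,0,0]},
    {"offset":[0,0,0],"rot":[0,0,0]},
    {"offset":[0,0,0],"rot":[0,0,0]},
    {"offset":[0,0,0],"rot":[0,0,0]},
    {"offset":[0,0,0.5],"rot":[0,0,0]},
    {"offset":[0,0,2],"rot":[0,0,0]},
    {"offset":[0,0,5],"rot":[0,0,0]},
    {"offset":[0,0,9],"rot":[0,0,0]},
    {"offset":[-3,0,12],"rot":[0,0,0]},
    {"offset":[-6,0,15],"rot":[0,0,0]},
    {"offset":[-6,0,15],"rot":[0,0,0]}
  ],
  "hand": 0.45
}}

```text
time: 17.35
position: [0.3979, 0.0482, 0.1927]
tool_rot: [0.716, 0.698, 0.0, 0.0]
ft_force: [0.0, -0.6, 0.1]
grip_width: 0.0392
grip_force: 0.0
```

```bash
python3 - <<'E'
from h import *
o=get_obs();print(o['time'],o['position'],o['grip_width'])
shot('wrist','w6');shot('scene','scene6');shot('top','top6')
a=cv2.imread('pics/w6.png')[:300,100:540];b=cv2.resize(cv2.imread('pics/scene6.png')[190:360,300:380],(282,600))
t=cv2.resize(cv2.imread('pics/top6.png')[185:275,300:440],(440,300),interpolation=cv2.INTER_CUBIC)
cv2.imwrite('pics/m6.png',cv2.hconcat([cv2.vconcat([a,t]),b]))
E
```

```text
17.35 [0.39786438 0.04819922 0.19269986] 0.03923653192353432
```

View pics/m6.png

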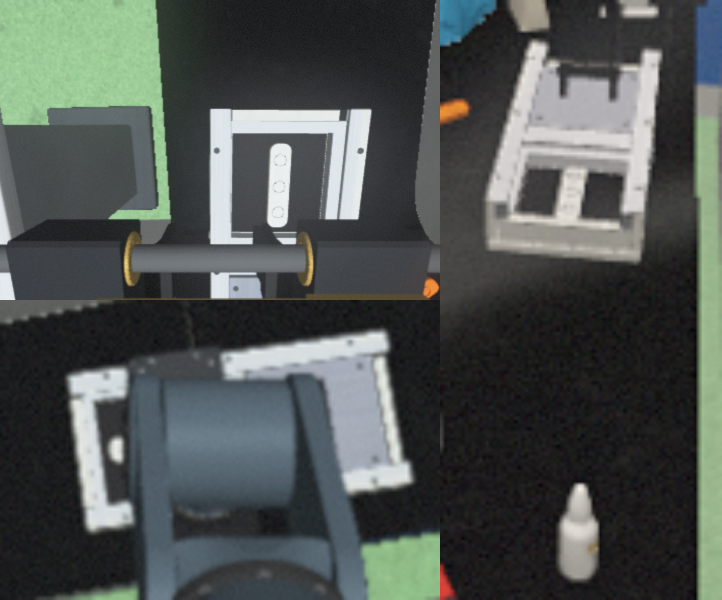

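The cassette lies flat with its windows up, centred in the left well (wrist view 280,185). The hatch is flush in the right seat, and the bottle in this view is upright.

```bash
python3 -c "
from rig import hand_in;print(hand_in())"
```

```text
the job is handed in; nothing more can be done
None
```

The job is handed in at about 17.5 s of the 59 s allowed: the hatch is flush in the right seat over the running cassette, and the new cassette lies flat, windows up, in the left well; one dropper bottle showed upright in the last picture, the other was out of view, and the arm never went near either.

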